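# Stand the lens mounts on their base plates

## Robot

A 6-joint arm with a two-finger parallel gripper is mounted at the origin on the work surface. World frame = base frame: x ahead of the robot, y to its left, z up, the work surface at z = 0. Lengths are in m, angles in degrees, forces in N, time in s.
With the tool pointing down it reaches from about 0.3 to 0.75 m from the base axis. Payload 8.5 kg.
Tool frame: the origin (TCP) lies midway between the tips of the shut fingers; the grasp point (between the pads) lies 19 mm behind it (env.tcp_to_grasp is the z of the grasp point in the tool frame, in m); z points along the fingers, y is the line along which they close (so a half turn about z gives the same grasp; the last joint's range is limited). The gripper opens to 85 mm and grips with 20 to 120 N. Pads are 22 mm wide; open, the fingers measure 114 mm over their backs; the gripper's body (76 mm by 85 mm) begins 54 mm behind the grasp point. The pads swing forward as they close: fully open they stand 13 mm farther back than shut.
Start: joints at [59.628, 21.807, 74.336, -0, 83.858, -12.336], TCP at [0.17, 0.523, 0.231] pointing down, gripper open.
Joint ranges: [-178.18, 178.18], [-50.72, 133.34], [12.68, 142.11], [-81.47, 261.47], [9.98, 163.14], [-165.26, 165.26]. Speed limits (degrees/s): [136.94, 136.94, 180, 180, 180, 180].

## Interface

Orientations are given as a 3x3 rotation matrix whose columns are the frame's x, y, z axes.
In Python, from rig import env, imaging, job, models gives the robot as it stands. The module is installed in compiled form; this text tells all that it offers.
- The arm moves only by the tool jog_arm, never from a script. Its argument "plan" is text: rows parted by semicolons, each of 7 numbers parted by spaces: the turn, a rotation vector about the tool's x, y, z in degrees, then the shift along the tool's x, y, z in cm, then the closure in counts, from 0 (fully open) to 255 (shut). In form: rx ry rz x y z claw; .... A call has 1 to 10 rows; each row shifts and turns the commanded pose from where the row before left it, along the tool's axes as they then stand; what a row does not reach is not made up. A row lasts 1/12 s, in which the tool goes at most 41.7 mm and 7.16 degrees, less where a joint would pass 70% of its speed; a pose out of reach is approached as far as the arm can. A call with a gripper value outside its range is refused whole. The fingers move at their own pace and stop on an object; "grip_force" is the grip in N (left out, the last holds). Time passes only in rows, so rows that do not move let the fingers close. It gives the time, the measured TCP pose, the force, the opening and the grip force at its end, in the units of the state.
- env.observe(): the state, without advancing time (a new reading comes with each control period).
- imaging.get_image(name): name is "scene" or "top"; returns a dict with "pixels" (400x640x3 uint8, red, green, blue), "depth" (400x640 float32, m along the optical axis (not along the pixel's ray), 0 where there is no reading), "fov_y" (degrees; the focal length in pixels is half the picture's height over the tangent of half this angle, whatever the lens; pixels are square), "cx", "cy" (the principal point, pixels), "distortion" ([k1, k2, p1, p2, k3] as OpenCV has them; the pictures are not rectified), "world_from_camera" (4x4, takes a point from camera to world coordinates). Camera axes: x right, y down, z forward; pixel columns grow to the right and rows downward; lengths in m; the calibration is good to about 2 mm. A picture is of the moment at which its call begins.
- job.close_job(): hands the job in; it is judged then, once.
Trained networks look in the newest picture that a camera, given by its name, has taken for a name from the list of things; names that differ only in an ending like _2 or _b are one class to them, and where a whole thing is asked for, a point or a joint stands for the part that bears it (a point fixed in the world has none). Each returns a list of dicts, best first, with "confidence" (0 to 1); they miss things now and then, are a little off and sometimes report something else, mostly with a low value. They report only what shows in the picture. A call takes as long as a camera call. They do not tell look-alikes from the thing itself.
- models.outline_of(camera, query): "region" (400x640 bool, what is visible of it) and "bbox" ([centre column, centre row, width, height] in pixels, round what is visible of it).
- models.tip_of(camera, query): "at" ([column, row] in pixels: a listed point, or the origin of a listed thing).
The state is a dict: "time_s": time; "q": joint angles; "qvel": joint speeds; "joint_efforts": joint torques, N m; "position": TCP position; "tool_rot": TCP orientation; "ft_force": force on the tool from outside, world axes, zero at the start; "wrist_torque": the same for the moment, N m; "grip_width": finger opening in m; "gripper_force": force on a finger pad.
Only numpy, scipy, OpenCV 4.12 (cv2) and the standard library are available. Lean on these libraries where they do the work, as an engineer would, in place of code of your own. Each camera call takes 0.05 s, during which the arm holds its last target. There are 200 camera calls.

## Task

Stand the three round lens mounts upright and centred on the three round base plates bolted to the optical table, one at a time in order of size: first the largest lens on the largest plate, then the medium lens on the medium plate, and last the smallest on the smallest. Set each one down and let go of it without dropping it, and leave the two square mirror mounts where they stand.

Things in the scene. Friction and masses are not known exactly. Their poses are not given: they have to be found in the camera images.
- lens_large: Large lens mount, loose, 0.1 to 0.4 kg: upright glass in a black ring, 70 mm across, 12 mm thick, flat faces, centre 80 mm and top 115 mm above its underside; below it a 25 mm pedestal and a round foot (44 mm wide, 6 mm thick). Ring and glass are one solid: pinch the top of the ring across its 12 mm. Origin: centre of the foot's underside; z up, x along the lens axis (through the 12 mm).
- lens_medium: Medium lens mount, loose, 0.1 to 0.4 kg: upright glass in a black ring, 52 mm across, 12 mm thick, flat faces, centre 80 mm and top 106 mm above its underside; below it a 25 mm pedestal and a round foot (44 mm wide, 6 mm thick). Ring and glass are one solid: pinch the top of the ring across its 12 mm. Origin: centre of the foot's underside; z up, x along the lens axis (through the 12 mm).
- lens_small: Small lens mount, loose, 0.1 to 0.4 kg: upright glass in a black ring, 36 mm across, 12 mm thick, flat faces, centre 80 mm and top 98 mm above its underside; below it a 25 mm pedestal and a round foot (44 mm wide, 6 mm thick). Ring and glass are one solid: pinch the top of the ring across its 12 mm. Origin: centre of the foot's underside; z up, x along the lens axis (through the 12 mm).
- base_large: The large base plate, fixed to the table: a plain flat round disc, 92 mm in diameter and 8 mm high, dark steel with a black top and a small bright dot in the middle. Origin: centre of its underside, on the table; z up.
- base_medium: The medium base plate, fixed to the table: a plain flat round disc, 72 mm in diameter and 8 mm high, dark steel with a black top and a small bright dot in the middle. Origin: centre of its underside, on the table; z up.
- base_small: The small base plate, fixed to the table: a plain flat round disc, 52 mm in diameter and 8 mm high, dark steel with a black top and a small bright dot in the middle. Origin: centre of its underside, on the table; z up.
- mirror_a: Mirror mount, loose, to be left alone: square black frame 50 x 50 mm, 12 mm thick, round mirror on its front, three brass knobs on its back reaching 24 mm from its middle plane; same pedestal and 44 mm foot; 105 mm tall. Origin: centre of the foot's underside; z up, x through the thickness towards the knobs.
- mirror_b: Mirror mount, loose, to be left alone: square black frame 50 x 50 mm, 12 mm thick, round mirror on its front, three brass knobs on its back reaching 24 mm from its middle plane; same pedestal and 44 mm foot; 105 mm tall. Origin: centre of the foot's underside; z up, x through the thickness towards the knobs.
There are look-alikes about, which are no part of the job. What is shaped like the lens_small but green is not meant. What is shaped like the lens_large but green or pink is not meant.

How it is judged:
By the outcome, as a careful person would: the job done as asked, in the order asked, and still so for the second after the job is handed in, with the robot touching nothing.
It also fails if it takes over 96 s, if anything falls off the work surface, if the arm or the gripper's body presses on something with over 40 N, if the wrist force passes 120 N, or if a joint passes its speed limit or range.

## Working session

There is one attempt and no reset: what is moved stays moved. The work goes in short steps, Python scripts to look and compute and a tool call to move; the robot and the scene stay as the last step left them, time stands still between calls to the robot, and variables do not carry over. Pictures are saved under pics/ and viewed, at most 14 in all, crops included, and the job is handed in when it is done.

Besides the shell and the picture viewer there is one more tool, called after "Call:" by a JSON object that holds its "method" and its "body". jog_arm: Moves the arm, as the interface text tells. Its arguments: {"type":"object","properties":{"plan":{"type":"string"},"grip_force":{"type":"number"}},"required":["plan"]}

```bash
mkdir -p pics; cat > h.py <<'E'
from rig import env, imaging, job, models
import numpy as np, cv2
def K(im):
    f=200/np.tan(np.radians(im['fov_y'])/2)
    return np.array([[f,0,im['cx']],[0,f,im['cy']],[0,0,1]])
def cloud(im):
    v,u=np.mgrid[0:400,0:640]
    p=cv2.undistortPoints(np.stack([u,v],-1).reshape(-1,1,2).astype(np.float64),K(im),np.array(im['distortion'],float)).reshape(400,640,2)
    d=im['depth'];P=np.dstack([p[...,0]*d,p[...,1]*d,d])
    T=np.array(im['world_from_camera']);W=P@T[:3,:3].T+T[:3,3]
    W[d==0]=np.nan
    return W
def ray(im,uv):
    p=cv2.undistortPoints(np.array(uv,float).reshape(-1,1,2),K(im),np.array(im['distortion'],float)).reshape(-1,2)
    T=np.array(im['world_from_camera']);return T[:3,3],np.c_[p,np.ones(len(p))]@T[:3,:3].T
def atz(im,uv,z):
    o,d=ray(im,uv);return o+d*((z-o[2])/d[:,2])[:,None]
E
cat > a.py <<'E'
from h import *
s=env.observe();print(s['time_s'],s['position'],np.round(s['tool_rot'],3).tolist(),env.tcp_to_grasp)
for c in('scene','top'):
    im=imaging.get_image(c);cv2.imwrite(f'pics/{c}0.png',im['pixels'][...,::-1]);W=cloud(im)
    print(c,np.round(im['world_from_camera'],3).tolist(),im['fov_y'])
    for q in('lens_large','lens_medium','lens_small','base_large','base_medium','base_small','mirror_a'):
        for r in models.outline_of(c,q)[:6]:
            m=r['region'];P=W[m];P=P[~np.isnan(P[:,0])]
            print(q,round(r['confidence'],2),np.round(r['bbox']),np.round(np.median(P,0),3),np.round(np.percentile(P[:,2],98),3) if len(P) else 0, im['pixels'][m].mean(0).round())
E
python3 a.py
```

```text
0.0 [0.17012919 0.52271019 0.23069027] [[-0.951, 0.31, -0.001], [0.31, 0.951, -0.001], [0.0, -0.001, -1.0]] -0.0187
scene [[-0.858, 0.347, -0.379, 1.053], [0.514, 0.58, -0.633, 0.794], [0.0, -0.737, -0.676, 0.929], [0.0, 0.0, 0.0, 1.0]] 43.561287040263174
lens_large 0.91 [225. 172.  24.  38.] [ 0.739 -0.257  0.069] 0.112 [128.  75.  83.]
lens_large 0.71 [262. 159.  21.  35.] [ 0.622 -0.255  0.063] 0.112 [85. 83. 78.]
lens_large 0.69 [235. 146.  19.  36.] [ 0.671 -0.352  0.073] 0.112 [39. 80. 43.]
lens_medium 0.81 [414. 256.  20.  37.] [0.477 0.248 0.058] 0.106 [76. 74. 69.]
lens_medium 0.18 [341. 194.  28.  22.] [ 0.483 -0.06   0.007] 0.012 [42. 41. 39.]
lens_small 0.9 [401. 206.  18.  35.] [0.389 0.096 0.044] 0.098 [49. 87. 52.]
base_large 0.94 [324. 252.  37.  31.] [0.628 0.102 0.008] 0.012 [44. 43. 41.]
base_medium 0.55 [341. 192.  27.  19.] [ 0.482 -0.061  0.008] 0.012 [44. 42. 40.]
base_small 0.74 [362. 299.  26.  22.] [0.627 0.263 0.007] 0.011 [51. 50. 47.]
base_small 0.48 [373. 210.  16.  31.] [0.471 0.077 0.041] 0.097 [80. 78. 72.]
mirror_a 0.85 [285. 192.  19.  42.] [ 0.635 
[... 425 characters left out ...]
e 0.72 [487. 140.  43.  30.] [ 0.659 -0.357  0.052] 0.115 [19. 52. 23.]
lens_medium 0.78 [184. 237.  33.  19.] [0.47  0.231 0.055] 0.106 [42. 40. 37.]
lens_small 0.93 [261. 278.  26.  21.] [0.385 0.082 0.014] 0.098 [18. 57. 23.]
lens_small 0.81 [271. 237.  24.  26.] [0.462 0.063 0.024] 0.098 [54. 51. 47.]
lens_small 0.57 [438. 229.  38.  24.] [ 0.475 -0.253  0.08 ] 0.106 [53. 46. 37.]
base_large 0.6 [260. 163.  38.  42.] [0.624 0.096 0.007] 0.011 [16. 15. 15.]
base_small 0.65 [185. 164.  30.  24.] [0.625 0.256 0.007] 0.011 [35. 33. 32.]
mirror_a 0.96 [435. 230.  37.  26.] [ 0.475 -0.251  0.089] 0.107 [49. 42. 32.]
mirror_a 0.73 [357. 155.  26.  34.] [ 0.622 -0.101  0.081] 0.106 [48. 43. 35.]
```

```bash
cat > b.py <<'E'
from h import *
im=imaging.get_image('top');W=cloud(im)
s=imaging.get_image('scene');Ws=cloud(s)
g=cv2.resize(s['pixels'][120:330,190:470],(800,600));cv2.imwrite('pics/s1.png',g[...,::-1])
g=cv2.resize(im['pixels'][80:310,150:530],(800,484),interpolation=2);cv2.imwrite('pics/t1.png',g[...,::-1])
for n,xy,h in(('L',(.615,-.257),.115),('M',(.473,.24),.106),('S',(.466,.07),.098)):
  for nm,w in(('top',W),('scene',Ws)):
    P=w.reshape(-1,3);P=P[~np.isnan(P[:,0])]
    P=P[(np.hypot(P[:,0]-xy[0],P[:,1]-xy[1])<.06)&(P[:,2]>.052)&(P[:,2]<h+.01)]
    c,wh,a=cv2.minAreaRect((P[:,:2]*1000).astype(np.float32))
    e,v=np.linalg.eigh(np.cov(P[:,:2].T))
    print(n,nm,len(P),np.round(c,1),np.round(wh,1),'rect',round(a,1),'axis of ring plane deg',np.degrees(np.arctan2(v[1,1],v[0,1])).round(1),'mean',P.mean(0).round(4))
    t=P[P[:,2]>h-.006];print('  toppts',len(t),t.mean(0).round(4), 'range',np.ptp(t,0).round(3))
for n,xy,d in(('L',(.625,.1),.092),('M',(.483,-.06),.072),('S',(.627,.262),.052)):
  for nm,w,I in(('top',W,im),('scene',Ws,s)):
    m=(np.hypot(w[...,0]-xy[0],w[...,1]-xy[1])<d/2+.012)&(w[...,2]>.0045)&(w[...,2]<.014)
    P=w[m];(c,r)=cv2.minEnclosingCircle((P[:,:2]*1000).astype(np.float32))
    b=I['pixels'].sum(-1)*((np.hypot(w[...,0]-xy[0],w[...,1]-xy[1])<.015))
    v,u=np.unravel_index(b.argmax(),b.shape)
    wt=np.clip(b-np.median(b[b>0])-60,0,None).astype(float);wt=wt/max(wt.sum(),1)
    vv,uu=np.mgrid[0:400,0:640];uv=((uu*wt).sum(),(vv*wt).sum())
    print(n,nm,len(P),P.mean(0).round(4),np.round(c,1),round(r,1),'dot',b.max(),np.round(uv,1),atz(I,[uv],.008).round(4))
E
python3 b.py
```

```text
L top 316 [ 615.9 -263.9] [12.8 70.4] rect 20.4 axis of ring plane deg 108.2 mean [ 0.6129 -0.2597  0.0968]
  toppts 127 [ 0.6155 -0.2628  0.1129] range [0.021 0.039 0.008]
L scene 325 [ 620.6 -260.1] [17.2 75.2] rect 21.3 axis of ring plane deg 112.2 mean [ 0.6206 -0.2566  0.0845]
  toppts 36 [ 0.6201 -0.258   0.1112] range [0.019 0.036 0.006]
M top 216 [471.7 238.3] [51.9 19.9] rect 89.7 axis of ring plane deg 85.0 mean [0.4705 0.234  0.0889]
  toppts 92 [0.4715 0.2384 0.1036] range [0.013 0.034 0.007]
M scene 313 [475.3 243.7] [56.5 20. ] rect 77.9 axis of ring plane deg 87.7 mean [0.4759 0.2447 0.083 ]
  toppts 66 [0.4734 0.2441 0.104 ] range [0.017 0.034 0.008]
S top 168 [462.9  67.4] [34.  23.1] rect 60.1 axis of ring plane deg 79.3 mean [0.4626 0.0662 0.0849]
  toppts 82 [0.4629 0.0669 0.0957] range [0.013 0.026 0.007]
S scene 173 [469.   69.7] [21.3 37.5] rect 9.0 axis of ring plane deg 92.3 mean [0.469  0.0735 0.0775]
  toppts 40 [0.4664 0.0725 0.0959] range [0.016 0.026 0.009]
L top 1378 [0.6244 0.0966 0.0076] [624.6  96.5] 45.9 dot 250 [260.5 161.5] [[0.6247 0.0964 0.008 ]]
L scene 829 [0.6278 0.1003 0.0079] [627.  101.5] 53.7 dot 318 [325.1 251.7] [[0.6271 0.0997 0.008 ]]
M top 904 [ 0.4763 -0.0654  0.0077] [476.7 -65.5] 36.0 dot 248 [338.1 231.6] [[ 0.4766 -0.0662  0.008 ]]
M scene 346 [ 0.4794 -0.0621  0.0078] [478.6 -56.5] 44.6 dot 288 [340.2 193. ] [[ 0.4799 -0.0632  0.008 ]]
S top 436 [0.6245 0.2569 0.0075] [624.7 257.5] 26.9 dot 281 [185.  161.8] [[0.625  0.2579 0.008 ]]
S scene 337 [0.6269 0.2618 0.0076] [628.7 256.2] 31.2 dot 323 [362.4 297.6] [[0.6264 0.2605 0.008 ]]
```

View pics/t1.png

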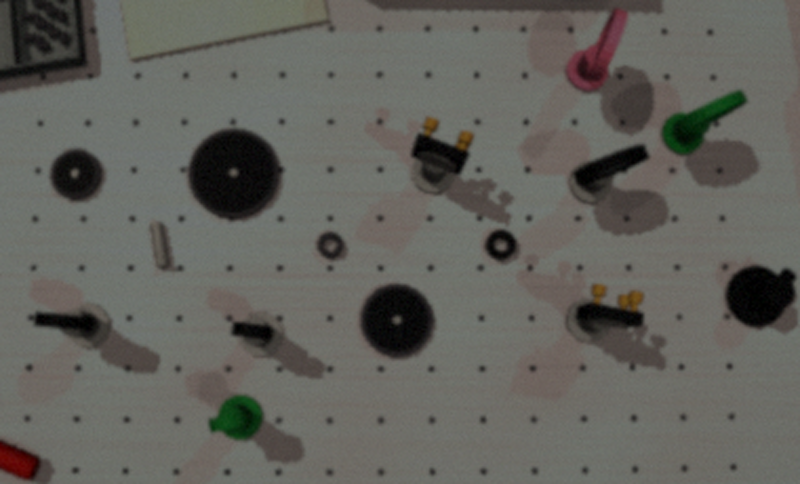

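View pics/s1.png

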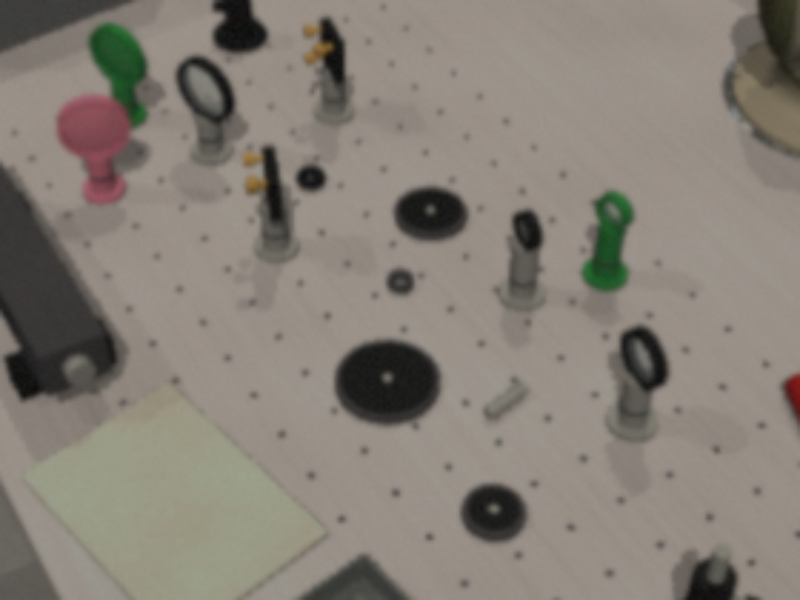

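In the top crop (×2.1), three things are shaped like the large lens: pink at (597,50), green at (705,120) and black at (612,170). I choose the black one, at full pixel (440,162). For the small lens there is green at (238,417) and black at (257,330); I choose the black one, at full (271,237). The medium lens is black at (68,322), full (184,237). The mirror mounts, with brass knobs, are at (437,155) and (607,315).

Next I make one close crop of the choice and turn the gripper clear of everything.

```bash
cat > go.py <<'E'
import sys
from h import *
# usage: go.py x y z [yaw of tool y]
a=list(map(float,sys.argv[1:]));s=env.observe();R=np.array(s['tool_rot']);p=np.array(s['position'])
yaw=np.degrees(np.arctan2(R[1,1],R[0,1]));print('t',s['time_s'],'p',p.round(4),'yaw',yaw.round(2),'tilt',R[:2,2].round(4),'w',round(s['grip_width'],4),'ft',np.round(s['ft_force'],1),'q',np.round(s['q'],0))
if len(a)>=3: print('tool shift cm',(R.T@(np.array(a[:3])-p)*100).round(2))
if len(a)>3: print('rz',round(-((a[3]-yaw+90)%180-90),2))
E
python3 - <<'E'
from h import *
im=imaging.get_image('scene');g=cv2.resize(im['pixels'][130:200,205:295],(630,490),interpolation=2);cv2.imwrite('pics/c.png',g[...,::-1])
E
```

```text
(no output)
```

View pics/c.png

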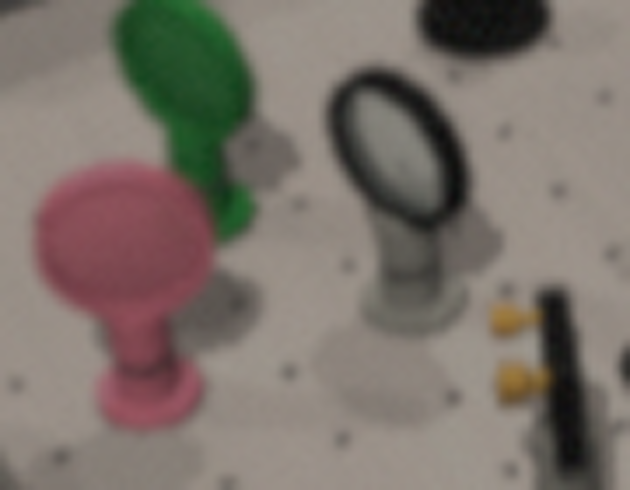

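Call:
{"method": "jog_arm", "body": {"plan": "0 0 6.5 0 0 0 90;0 0 6.5 0 0 0 90;0 0 6.5 0 0 0 90;0 0 6.5 0 0 0 90;0 0 6.5 0 0 0 90;0 0 6.5 0 0 0 90;0 0 6.5 0 0 0 90;0 0 6 0 0 0 90;0 0 0 0 0 0 90", "grip_force": 40}}

```text
time_s: 1.7
position: [0.1703, 0.523, 0.2313]
tool_rot: [[-0.346, 0.938, 0.0], [0.938, 0.346, 0.0], [0.0, 0.0, -1.0]]
ft_force: [0.5, 1.0, 0.6]
grip_width: 0.0555
gripper_force: 0.0
```

The crop shows the black ring with glass at crop (398,148), which is full pixel (262,151). It is the true large lens, with pink and green beside it on the left.

Call:
{"method": "jog_arm", "body": {"plan": "0 0 0 -3.7 0.6 0 90;0 0 0 -3.7 0.6 0 90;0 0 0 -3.7 0.6 0 90;0 0 0 -3.7 0.6 0 90;0 0 0 -3.7 0.6 0 90;0 0 0 -3.7 0.6 0 90;0 0 0 -3.7 0.6 0 90;0 0 0 -3.7 0.6 0 90;0 0 0 -3.7 0.6 0 90;0 0 0 -3.7 0.6 0 90"}}

```text
time_s: 2.53
position: [0.3564, 0.1956, 0.2316]
tool_rot: [[-0.353, 0.936, 0.001], [0.936, 0.353, 0.0], [-0.0, 0.001, -1.0]]
ft_force: [0.3, 0.4, 0.6]
grip_width: 0.0554
gripper_force: 0.0
```

Call:
{"method": "jog_arm", "body": {"plan": "0 0 0 -3.7 0.6 0 90;0 0 0 -3.7 0.6 0 90;0 0 0 -3.7 0.6 0 90;0 0 0 -3.7 0.6 0 90;0 0 0 -3.7 0.6 0 90;0 0 0 -3.7 0.6 0 90;0 0 0 -3.7 0.6 0 90;0 0 0 -3.7 0.6 0 90;0 0 0 -3.7 0.6 0 90;0 0 0 -3.7 0.6 0 90"}}

```text
time_s: 3.37
position: [0.542, -0.1303, 0.2314]
tool_rot: [[-0.353, 0.936, 0.0], [0.936, 0.353, -0.0], [-0.0, 0.0, -1.0]]
ft_force: [0.2, 0.4, 0.6]
grip_width: 0.0553
gripper_force: 0.0
```

```bash
python3 go.py .618 -.262 .150 20.5
```

```text
t 3.3667 p [ 0.542  -0.1303  0.2314] yaw 20.66 tilt [ 0.0002 -0.    ] w 0.0553 ft [0.2 0.4 0.6] q [-26.  23.  73.   0.  84. -46.]
tool shift cm [-15.01   2.46   8.14]
rz 0.16
```

Call:
{"method": "jog_arm", "body": {"plan": "0 0 0 -3.75 0.6 0 90;0 0 0 -3.75 0.6 0 90;0 0 0 -3.75 0.6 0 90;0 0 0 -3.75 0.66 0 90;0 0 0 0 0 0 90;0 0 0 0 0 3 90;0 0 0 0 0 3 90;0 0 0 0 0 2.5 90;0 0 0 0 0 0 90"}}

```text
time_s: 4.12
position: [0.6149, -0.259, 0.1408]
tool_rot: [[-0.352, 0.936, -0.008], [0.936, 0.352, 0.005], [0.008, -0.006, -1.0]]
ft_force: [-0.3, -0.3, -0.4]
grip_width: 0.055
gripper_force: 0.0
```

```bash
python3 go.py .618 -.262 .088 20.5; python3 - <<'E'
from h import *
s=imaging.get_image('scene');t=imaging.get_image('top')
a=cv2.resize(s['pixels'][110:210,200:310],(400,364));b=cv2.resize(t['pixels'][100:210,390:500],(364,364))
cv2.imwrite('pics/g1.png',np.hstack([a,b])[...,::-1])
E
```

```text
t 4.1167 p [ 0.6149 -0.259   0.1408] yaw 20.63 tilt [-0.0084  0.0055] w 0.055 ft [-0.3 -0.3 -0.4] q [-33.  38.  61.   0.  82. -54.]
tool shift cm [-0.43  0.22  5.27]
rz 0.13
```

View pics/g1.png

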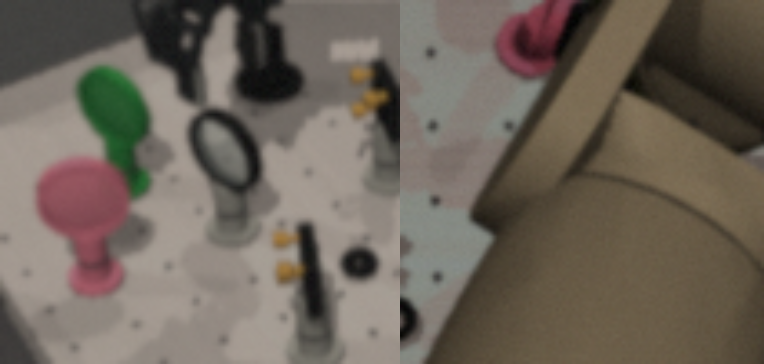

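```bash
python3 - <<'E'
from h import *
im=imaging.get_image('scene');T=np.linalg.inv(im['world_from_camera'])
e=env.observe();p=e['position'];print(p,np.round(e['tool_rot'],4)[:,2])
def pr(p):
    return cv2.projectPoints(np.array([p],float),cv2.Rodrigues(T[:3,:3])[0],T[:3,3],K(im),np.array(im['distortion'],float))[0].ravel()
for q in(p,[.62,-.261,.115],[.62,-.261,.08]):
    u=pr(q);print(q,u.round(1),'crop',((u-[200,110])*3.64).round())
R=np.array(e['tool_rot'])
for sgn in(1,-1):
    u=pr(np.array(p)+R[:,1]*.0275*sgn-R[:,2]*.008);print(((u-[200,110])*3.64).round())
E
```

```text
[ 0.61751293 -0.260552    0.14810549] [ 0.002  -0.0013 -1.    ]
[ 0.61751293 -0.260552    0.14810549] [259.9 130.5] crop [218.  75.]
[0.62, -0.261, 0.115] [260.  140.6] crop [218. 111.]
[0.62, -0.261, 0.08] [261.  150.7] crop [222. 148.]
[191.  82.]
[242.  49.]
```

The picture shows the fingers straddling the ring top, at crop (191,82) and (242,49), as projected. Descending now.

Call:
{"method": "jog_arm", "body": {"plan": "0 0 0 0 0 1.5 90;0 0 0 0 0 1.5 90;0 0 0 0 0 1.5 90;0 0 0 0 0 1.3 90;0 0 0 0 0 0 90;0 0 0 0 0 0 90;0 0 0 0 0 0 90"}}

```text
time_s: 4.85
position: [0.6178, -0.2608, 0.0906]
tool_rot: [[-0.35, 0.937, 0.003], [0.937, 0.35, -0.002], [-0.003, 0.002, -1.0]]
ft_force: [-0.0, -0.7, 0.5]
grip_width: 0.0553
gripper_force: 0.0
```

Call:
{"method": "jog_arm", "body": {"plan": "0 0 0 0 0 0 170;0 0 0 0 0 0 190;0 0 0 0 0 0 205;0 0 0 0 0 0 220;0 0 0 0 0 0 240;0 0 0 0 0 0 255;0 0 0 0 0 0 255;0 0 0 0 0 0 255;0 0 0 0 0 0 255"}}

```text
time_s: 5.6
position: [0.617, -0.2605, 0.0889]
tool_rot: [[-0.35, 0.937, 0.001], [0.937, 0.35, -0.001], [-0.001, 0.0, -1.0]]
ft_force: [-2.3, -1.5, 5.6]
grip_width: 0.0112
gripper_force: 41.2
```

Call:
{"method": "jog_arm", "body": {"plan": "0 0 0 0 0 -1 255;0 0 0 0 0 -2 255;0 0 0 0 0 -2.5 255;0 0 0 0 0 -2.5 255;0 0 0 0 0 -2.5 255;0 0 0 0 0 -2 255;0 0 0 0 0 -0.5 255;0 0 0 0 0 0 255;0 0 0 0 0 0 255"}}

```text
time_s: 6.35
position: [0.6166, -0.26, 0.2168]
tool_rot: [[-0.35, 0.937, -0.002], [0.937, 0.35, 0.001], [0.002, -0.001, -1.0]]
ft_force: [0.8, -0.8, -3.6]
grip_width: 0.0114
gripper_force: 40.1
```

```bash
python3 go.py .6246 .0995 .214 20.6
```

```text
t 6.35 p [ 0.6166 -0.26    0.2168] yaw 20.47 tilt [-0.0019  0.0014] w 0.0114 ft [ 0.8 -0.8 -3.6] q [-33.  35.  54.   0.  91. -53.]
tool shift cm [33.4  13.33  0.33]
rz -0.13
```

Call:
{"method": "jog_arm", "body": {"plan": "0 0 0 1 0.4 0 255;0 0 0 2 0.8 0 255;0 0 0 2.5 1 0 255;0 0 0 2.5 1 0 255;0 0 0 2.5 1 0 255;0 0 0 2.5 1 0 255;0 0 0 2.5 1 0 255;0 0 0 2.5 1 0 255;0 0 0 2.5 1 0 255;0 0 0 2.5 1 0 255"}}

```text
time_s: 7.18
position: [0.6218, -0.0104, 0.2168]
tool_rot: [[-0.35, 0.937, -0.003], [0.937, 0.35, 0.001], [0.002, -0.002, -1.0]]
ft_force: [0.2, 0.4, -3.2]
grip_width: 0.0114
gripper_force: 40.1
```

Call:
{"method": "jog_arm", "body": {"plan": "0 0 0 2.5 1 0 255;0 0 0 2.5 1 0 255;0 0 0 2.5 1 0 255;0 0 0 1.9 0.7 0 255;0 0 0 1 0.4 0 255;0 0 0 0 0 0 255;0 0 0 0 0 0 255;0 0 0 0 0 2 255;0 0 0 0 0 2 255;0 0 0 0 0 0 255"}}

```text
time_s: 8.02
position: [0.6231, 0.0977, 0.1742]
tool_rot: [[-0.348, 0.937, -0.008], [0.938, 0.348, -0.0], [0.003, -0.007, -1.0]]
ft_force: [-0.9, 0.0, -4.7]
grip_width: 0.0112
gripper_force: 40.0
```

Call:
{"method": "jog_arm", "body": {"plan": "0 0 0 0 0 2 255;0 0 0 0 0 2 255;0 0 0 0 0 1.5 255;0 0 0 0 0 0 255;0 0 0 0 0 0 255;0 0 0 0 0 0 255;0 0 0 0 0 0 255"}}

```text
time_s: 8.6
position: [0.6255, 0.0988, 0.125]
tool_rot: [[-0.349, 0.937, 0.003], [0.937, 0.349, -0.0], [-0.001, 0.002, -1.0]]
ft_force: [0.2, -0.1, -2.7]
grip_width: 0.0111
gripper_force: 40.1
```

```bash
python3 go.py .6246 .0995 .098 20.6; cat > lk.py <<'E'
import sys
from h import *
# view around point x y: args name x y h ; print ring and plate measures
n=sys.argv[1];x,y=map(float,sys.argv[2:4]);out=[]
for c in('scene','top'):
    im=imaging.get_image(c);T=np.linalg.inv(im['world_from_camera'])
    u=cv2.projectPoints(np.array([[x,y,.04]]),cv2.Rodrigues(T[:3,:3])[0],T[:3,3],K(im),np.array(im['distortion'],float))[0].ravel().astype(int)
    a,b=max(u[0]-40,0),max(u[1]-40,0);print(c,'crop origin',a,b,'x5')
    out.append(cv2.resize(im['pixels'][b:b+80,a:a+80],(400,400),interpolation=2))
cv2.imwrite(f'pics/{n}.png',np.hstack(out)[...,::-1])
E
python3 lk.py p1 .6255 .098
```

```text
t 8.6 p [0.6255 0.0988 0.125 ] yaw 20.44 tilt [ 0.0027 -0.0001] w 0.0111 ft [ 0.2 -0.1 -2.7] q [ -2.  35.  70.  -0.  75. -22.]
tool shift cm [ 0.1  -0.06  2.7 ]
rz -0.16
scene crop origin 285 202 x5
top crop origin 217 117 x5
```

View pics/p1.png

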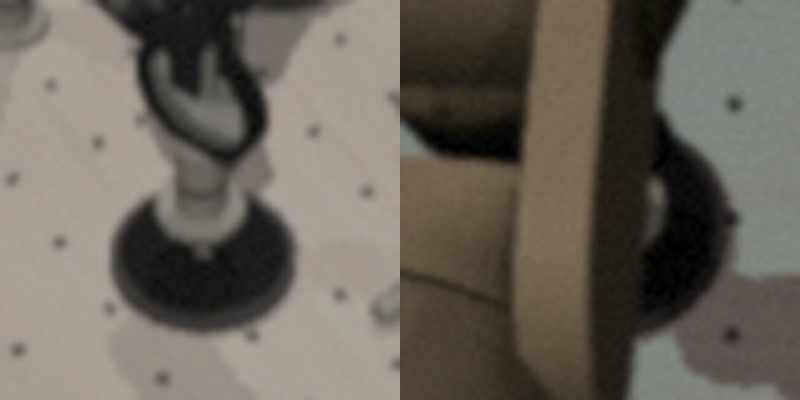

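The scene view shows the large lens held upright above the large plate. The foot is centred at crop x≈201 and the bright dot at (204,252), so it is laterally aligned within about 1.5 mm. Lowering.

Call:
{"method": "jog_arm", "body": {"plan": "0 0 0 0.1 -0.05 1 255;0 0 0 0 0 0.8 255;0 0 0 0 0 0.5 255;0 0 0 0 0 0 255;0 0 0 0 0 0 255;0 0 0 0 0 0 255"}}

```text
time_s: 9.2
position: [0.6241, 0.0998, 0.1004]
tool_rot: [[-0.35, 0.937, 0.0], [0.937, 0.35, -0.0], [-0.0, 0.0, -1.0]]
ft_force: [-0.5, -0.9, -2.5]
grip_width: 0.0115
gripper_force: 40.0
```

```bash
cat > ft.py <<'E'
import sys
from h import *
# foot centre from the scene depth: foot top at z=z0 (args x y z0)
x,y,z0=map(float,sys.argv[1:4]);P=[]
im=imaging.get_image('scene');w=cloud(im)
m=(np.hypot(w[...,0]-x,w[...,1]-y)<.032)&(abs(w[...,2]-z0)<.0035)
uv=np.argwhere(m)[:,::-1];p=atz(im,uv,z0);c,r=cv2.minEnclosingCircle((p[:,:2]*1000).astype(np.float32));print('foot',len(p),np.round(c,1),round(r,1),'bbox',uv.min(0),uv.max(0))
g=im['pixels'].mean(-1);m2=(np.hypot(w[...,0]-x,w[...,1]-y)<.05)&(w[...,2]<z0+.003)&(g>80)&(w[...,2]>.006)
uv=np.argwhere(m2)[:,::-1]
if len(uv): p=atz(im,uv,z0);c,r=cv2.minEnclosingCircle((p[:,:2]*1000).astype(np.float32));print('bright foot',len(p),np.round(c,1),round(r,1))
E
python3 go.py .6246 .0995 .097 20.6;python3 ft.py .6265 .0995 .019
```

```text
t 9.2 p [0.6241 0.0998 0.1004] yaw 20.46 tilt [ 0.0002 -0.0001] w 0.0115 ft [-0.5 -0.9 -2.5] q [ -2.  36.  71.  -0.  72. -22.]
tool shift cm [-0.05  0.04  0.34]
rz -0.14
foot 104 [627.7 102.5] 22.5 bbox [317 244] [334 256]
bright foot 163 [631.8 107.7] 44.9
```

Call:
{"method": "jog_arm", "body": {"plan": "0 0 0 -0.15 0 0.1 255;0 0 0 0 0 0.15 255;0 0 0 0 0 0 255;0 0 0 0 0 0.1 255;0 0 0 0 0 0 255;0 0 0 0 0 0 255"}}

```text
time_s: 9.75
position: [0.6245, 0.0985, 0.0969]
tool_rot: [[-0.35, 0.937, 0.0], [0.937, 0.35, -0.0], [-0.0, 0.0, -1.0]]
ft_force: [1.5, 0.3, -1.8]
grip_width: 0.0113
gripper_force: 40.2
```

```bash
python3 go.py .6246 .098 .097 20.6;python3 lk.py p1b .6255 .098
```

```text
t 9.75 p [0.6245 0.0985 0.0969] yaw 20.46 tilt [ 0.0002 -0.    ] w 0.0113 ft [ 1.5  0.3 -1.8] q [ -2.  37.  72.  -0.  72. -22.]
tool shift cm [-0.05 -0.01 -0.01]
rz -0.14
scene crop origin 285 202 x5
top crop origin 217 117 x5
```

View pics/p1b.png

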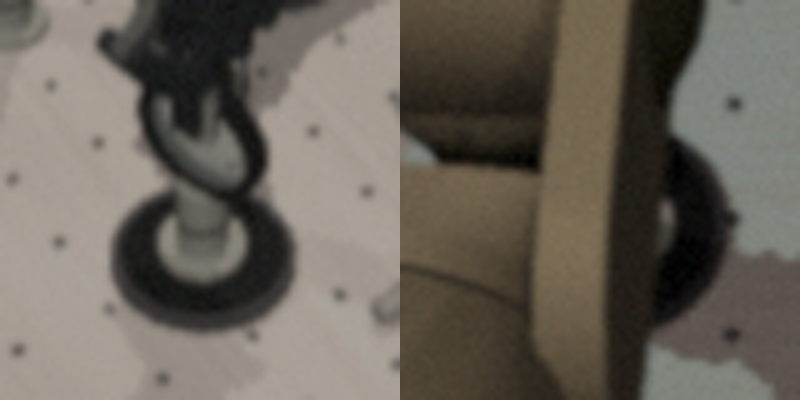

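The foot's lower edge is at crop y≈283, which puts its centre at (202,252) against the dot at (204,252). It is centred. Lowering until contact.

Call:
{"method": "jog_arm", "body": {"plan": "0 0 0 0 0 0.05 255;0 0 0 0 0 0 255;0 0 0 0 0 0 255"}}

```text
time_s: 10.1
position: [0.6246, 0.0985, 0.0969]
tool_rot: [[-0.35, 0.937, 0.001], [0.937, 0.35, -0.0], [-0.0, 0.001, -1.0]]
ft_force: [-1.7, -0.4, 3.9]
grip_width: 0.0114
gripper_force: 40.9
```

Call:
{"method": "jog_arm", "body": {"plan": "0 0 0 0 0 0.05 255;0 0 0 0 0 0 255;0 0 0 0 0 0 255"}}

```text
time_s: 10.35
position: [0.6246, 0.0984, 0.0968]
tool_rot: [[-0.35, 0.937, 0.001], [0.937, 0.35, -0.0], [-0.0, 0.001, -1.0]]
ft_force: [-3.3, -0.5, 6.3]
grip_width: 0.0112
gripper_force: 41.6
```

Contact made. Releasing gently, then rising.

Call:
{"method": "jog_arm", "body": {"plan": "0 0 0 0 0 -0.05 250;0 0 0 0 0 0 215;0 0 0 0 0 0 200;0 0 0 0 0 0 180;0 0 0 0 0 0 150;0 0 0 0 0 0 120;0 0 0 0 0 0 90;0 0 0 0 0 0 90;0 0 0 0 0 0 90"}}

```text
time_s: 11.1
position: [0.6245, 0.0985, 0.0963]
tool_rot: [[-0.35, 0.937, -0.0], [0.937, 0.35, 0.0], [0.0, -0.0, -1.0]]
ft_force: [-0.0, -0.1, -0.6]
grip_width: 0.0552
gripper_force: 0.0
```

Call:
{"method": "jog_arm", "body": {"plan": "0 0 0 0 0 -1.5 90;0 0 0 0 0 -3 90;0 0 0 0 0 -3 90;0 0 0 0 0 -3 90;0 0 0 0 0 -3 90;0 0 0 0 0 0 90;0 0 0 0 0 0 90"}}

```text
time_s: 11.68
position: [0.6249, 0.0985, 0.2329]
tool_rot: [[-0.35, 0.937, 0.003], [0.937, 0.35, -0.0], [-0.001, 0.003, -1.0]]
ft_force: [0.2, -1.3, 0.6]
grip_width: 0.0551
gripper_force: 0.0
```

```bash
python3 go.py .473 .240 .2 -3
```

```text
t 11.6833 p [0.6249 0.0985 0.2329] yaw 20.47 tilt [ 0.0035 -0.0001] w 0.0551 ft [ 0.2 -1.3  0.6] q [ -2.  30.  60.  -0.  90. -22.]
tool shift cm [18.57 -9.29  3.23]
rz 23.47
```

Call:
{"method": "jog_arm", "body": {"plan": "0 0 6 0 0 0 90;0 0 6 0 0 0 90;0 0 6 0 0 0 90;0 0 6.5 0 0 0 90;0 0 0 2.2 -2.7 0 90;0 0 0 2.2 -2.7 0 90;0 0 0 2.2 -2.7 0 90;0 0 0 2.2 -2.7 0 90;0 0 0 2.2 -2.7 0 90;0 0 0 2.2 -2.7 0 90"}}

```text
time_s: 12.52
position: [0.4702, 0.2422, 0.2298]
tool_rot: [[0.071, 0.997, -0.003], [0.997, -0.071, -0.001], [-0.001, -0.003, -1.0]]
ft_force: [0.6, 1.0, -1.3]
grip_width: 0.0552
gripper_force: 0.0
```

Call:
{"method": "jog_arm", "body": {"plan": "0 0 0 0 0 0 90;0 0 0 0 0 2.5 90;0 0 0 0 0 2.5 90;0 0 0 0 0 2 90;0 0 0 0 0 1 90;0 0 0 0 0 0 90;0 0 0 0 0 0 90;0 0 0 0 0 0 90"}}

```text
time_s: 13.18
position: [0.4724, 0.2415, 0.1516]
tool_rot: [[0.07, 0.998, 0.0], [0.998, -0.07, 0.0], [0.0, 0.0, -1.0]]
ft_force: [0.8, 1.3, 0.1]
grip_width: 0.055
gripper_force: 0.0
```

```bash
python3 go.py .473 .241 .079 -4; python3 lk.py m1 .476 .244; python3 ft.py .627 .100 .014
```

```text
t 13.1833 p [0.4724 0.2415 0.1516] yaw -4.04 tilt [0.0004 0.0001] w 0.055 ft [0.8 1.3 0.1] q [14. 24. 85. -0. 71. 18.]
tool shift cm [-0.04  0.06  7.26]
rz -0.04
scene crop origin 372 217 x5
top crop origin 144 191 x5
foot 124 [628.9 101.8] 31.3 bbox [313 243] [337 258]
bright foot 148 [629.2 105.6] 46.9
```

View pics/m1.png

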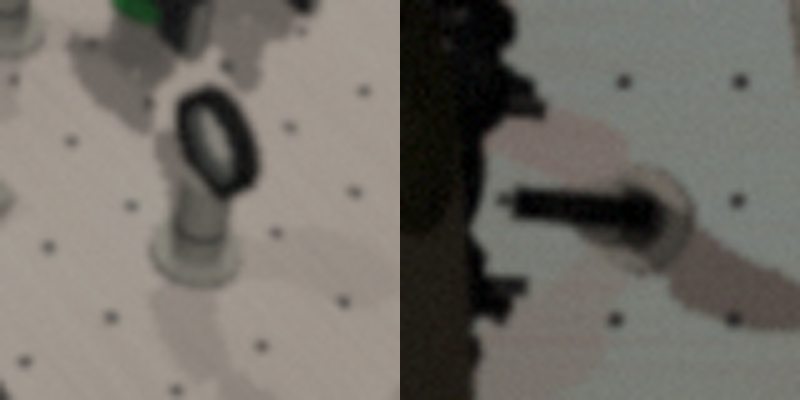

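The top view shows the fingers at crop (520,95) and (505,295) either side of the ring bar at y≈200. Aligned; descend and grip.

Call:
{"method": "jog_arm", "body": {"plan": "0 0 0 0 0 1.8 90;0 0 0 0 0 1.8 90;0 0 0 0 0 1.8 90;0 0 0 0 0 1.7 90;0 0 0 0 0 0 90;0 0 0 0 0 0 90;0 0 0 0 0 0 90;0 0 0 0 0 0 140"}}

```text
time_s: 14.0
position: [0.4728, 0.2417, 0.0817]
tool_rot: [[0.07, 0.998, 0.002], [0.998, -0.07, 0.001], [0.001, 0.002, -1.0]]
ft_force: [-1.1, -0.8, -0.1]
grip_width: 0.0444
gripper_force: 0.0
```

Call:
{"method": "jog_arm", "body": {"plan": "0 0 0 0 0 0 170;0 0 0 0 0 0 190;0 0 0 0 0 0 205;0 0 0 0 0 0 220;0 0 0 0 0 0 240;0 0 0 0 0 0 255;0 0 0 0 0 0 255;0 0 0 0 0 0 255;0 0 0 0 0 0 255"}}

```text
time_s: 14.75
position: [0.4724, 0.2416, 0.0808]
tool_rot: [[0.07, 0.998, 0.001], [0.998, -0.07, 0.0], [0.0, 0.001, -1.0]]
ft_force: [0.2, 0.2, 6.1]
grip_width: 0.0113
gripper_force: 41.0
```

Call:
{"method": "jog_arm", "body": {"plan": "0 0 0 0 0 -1 255;0 0 0 0 0 -2 255;0 0 0 0 0 -2.5 255;0 0 0 0 0 -2.5 255;0 0 0 0 0 -2.5 255;0 0 0 0 0 -2 255;0 0 0 0 0 -0.5 255;0 0 0 0 0 0 255;0 0 0 0 0 0 255"}}

```text
time_s: 15.5
position: [0.4716, 0.2414, 0.2093]
tool_rot: [[0.07, 0.998, -0.002], [0.998, -0.07, -0.0], [-0.001, -0.002, -1.0]]
ft_force: [0.0, -0.2, -2.2]
grip_width: 0.0113
gripper_force: 40.1
```

```bash
python3 go.py .478 -.0637 .209 -4; python3 lk.py l2 .6255 .098
```

```text
t 15.5 p [0.4716 0.2414 0.2093] yaw -4.04 tilt [-0.0018 -0.0004] w 0.0113 ft [ 0.  -0.2 -2.2] q [14. 21. 80.  0. 80. 18.]
tool shift cm [-30.39   2.79   0.04]
rz -0.04
scene crop origin 285 202 x5
top crop origin 217 117 x5
```

View pics/l2.png

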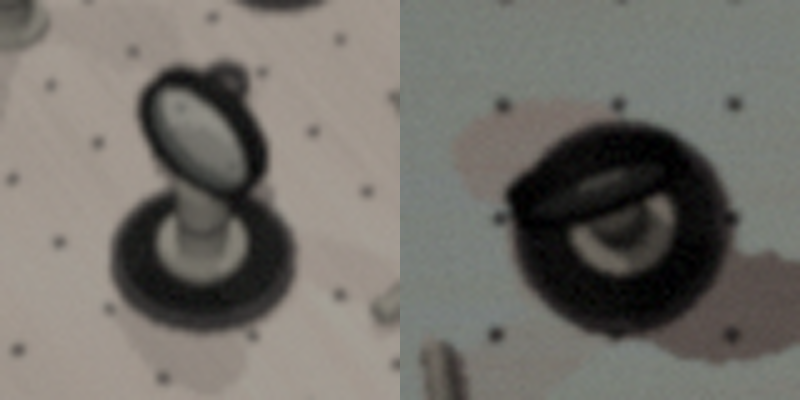

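The large lens stands upright on its plate. In the top view the foot centre is about (623,223) against the disc centre (621,228), and about 3 px of that is parallax, so it is within about 1–2 mm. Now carrying the medium lens.

Call:
{"method": "jog_arm", "body": {"plan": "0 0 0 -1 0.1 0 255;0 0 0 -2 0.2 0 255;0 0 0 -2.5 0.23 0 255;0 0 0 -2.5 0.23 0 255;0 0 0 -2.5 0.23 0 255;0 0 0 -2.5 0.23 0 255;0 0 0 -2.5 0.23 0 255;0 0 0 -2.5 0.23 0 255;0 0 0 -2.5 0.23 0 255;0 0 0 -2.5 0.23 0 255"}}

```text
time_s: 16.43
position: [0.4766, 0.0088, 0.2096]
tool_rot: [[0.071, 0.997, -0.002], [0.997, -0.071, 0.0], [0.0, -0.002, -1.0]]
ft_force: [0.7, -0.9, -1.2]
grip_width: 0.0116
gripper_force: 40.0
```

Call:
{"method": "jog_arm", "body": {"plan": "0 0 0 -2.5 0.23 0 255;0 0 0 -2.5 0.23 0 255;0 0 0 -1.5 0.15 0 255;0 0 0 -0.9 0.1 0 255;0 0 0 0 0 0 255;0 0 0 0 0 2 255;0 0 0 0 0 2.5 255;0 0 0 0 0 2.5 255;0 0 0 0 0 1.5 255;0 0 0 0 0 0.5 255"}}

```text
time_s: 17.27
position: [0.4778, -0.0624, 0.118]
tool_rot: [[0.069, 0.998, -0.004], [0.998, -0.069, 0.002], [0.002, -0.005, -1.0]]
ft_force: [-0.8, 0.6, -1.6]
grip_width: 0.0111
gripper_force: 40.0
```

Call:
{"method": "jog_arm", "body": {"plan": "0 0 0 0 0 0 255;0 0 0 0 0 0 255;0 0 0 0 0 0 255;0 0 0 0 0 0 255"}}

```text
time_s: 17.6
position: [0.4797, -0.0638, 0.1213]
tool_rot: [[0.07, 0.998, 0.002], [0.998, -0.07, -0.001], [-0.001, 0.002, -1.0]]
ft_force: [0.6, 0.7, -2.0]
grip_width: 0.0111
gripper_force: 40.0
```

```bash
python3 go.py .478 -.0637 .095 -4
```

```text
t 17.6 p [ 0.4797 -0.0638  0.1213] yaw -4.03 tilt [ 0.0019 -0.0007] w 0.0111 ft [ 0.6  0.7 -2. ] q [-22.  22.  95.   0.  63. -18.]
tool shift cm [-0.   -0.17  2.63]
rz -0.03
```

Call:
{"method": "jog_arm", "body": {"plan": "0 0 0 0 -0.1 1 255;0 0 0 0 0 1 255;0 0 0 0 0 0.6 255;0 0 0 0 0 0.3 255;0 0 0 0 0 0 255;0 0 0 0 0 0 255;0 0 0 0 0 0 255"}}

```text
time_s: 18.18
position: [0.4785, -0.0638, 0.0918]
tool_rot: [[0.07, 0.998, 0.001], [0.998, -0.07, -0.0], [-0.0, 0.001, -1.0]]
ft_force: [-0.0, 0.0, -1.9]
grip_width: 0.0115
gripper_force: 40.0
```

```bash
python3 go.py .478 -.0637 .0888 -4;  python3 lk.py m2 .478 -.0637
```

```text
t 18.1833 p [ 0.4785 -0.0638  0.0918] yaw -4.04 tilt [ 0.0009 -0.0004] w 0.0115 ft [-0.   0.  -1.9] q [-22.  24.  97.   0.  59. -18.]
tool shift cm [ 0.   -0.05  0.3 ]
rz -0.04
scene crop origin 300 143 x5
top crop origin 297 190 x5
```

View pics/m2.png

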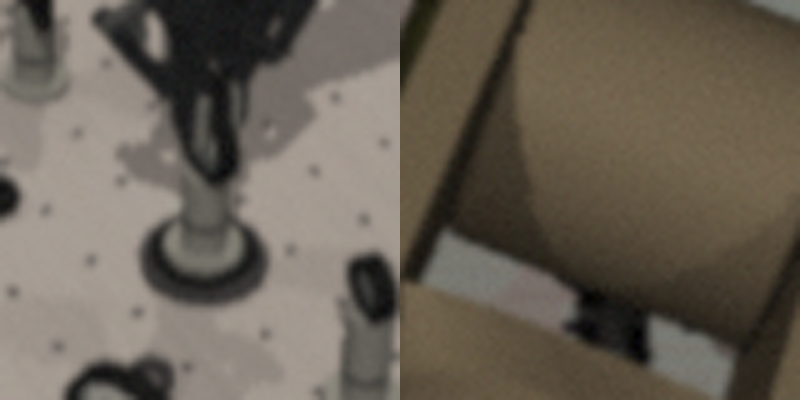

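```bash
python3 - <<'E'
from h import *
im=imaging.get_image('scene');g=im['pixels'].mean(-1)
print('col',[(r,int(g[r,339:343].mean())) for r in range(188,208)])
T=np.linalg.inv(im['world_from_camera'])
def pr(p): return cv2.projectPoints(np.array(p,float),cv2.Rodrigues(T[:3,:3])[0],T[:3,3],K(im),np.array(im['distortion'],float))[0].reshape(-1,2)
a=np.linspace(0,2*np.pi,90)
def ring(c,r,z):
    q=pr(np.c_[c[0]+r*np.cos(a),c[1]+r*np.sin(a),0*a+z]);return q.min(0).round(1),q.max(0).round(1)
c=(.4799,-.0632)
print('plate top',ring(c,.036,.008),'bottom',ring(c,.036,0));print('foot bottom',ring(c,.022,.011),'top',ring(c,.022,.017))
for r in(190,193,196): print(r,[(u,int(g[r,u])) for u in range(326,356)])
E
```

```text
col [(188, 81), (189, 75), (190, 85), (191, 93), (192, 95), (193, 100), (194, 109), (195, 112), (196, 104), (197, 84), (198, 54), (199, 32), (200, 33), (201, 46), (202, 51), (203, 71), (204, 109), (205, 132), (206, 138), (207, 137)]
plate top (array([327.1, 184.4]), array([353.2, 201.8])) bottom (array([327.1, 186.6]), array([353.1, 204. ]))
foot bottom (array([332.2, 186.9]), array([348.2, 197.5])) top (array([332.2, 185.3]), array([348.3, 195.9]))
190 [(326, 157), (327, 151), (328, 130), (329, 91), (330, 56), (331, 41), (332, 64), (333, 108), (334, 126), (335, 123), (336, 96), (337, 86), (338, 87), (339, 89), (340, 85), (341, 85), (342, 82), (343, 85), (344, 83), (345, 98), (346, 117), (347, 114), (348, 80), (349, 45), (350, 50), (351, 87), (352, 124), (353, 147), (354, 155), (355, 154)]
193 [(326, 149), (327, 125), (328, 82), (329, 51), (330, 32), (331, 27), (332, 48), (333, 88), (334, 114), (335, 118), (336, 111), (337, 106), (338, 105), (339, 102), (340, 102), (341, 99), (342, 98), (343, 97), (344, 104), (345, 122), (346, 123), (347, 113), (348, 76), (349, 39), (350, 27), (351, 40), (352, 66), (353, 103), (354, 140), (355, 151)]
196 [(326, 155), (327, 140), (328, 89), (329, 60), (330, 48), (331, 34), (332, 29), (333, 31), (334, 47), (335, 70), (336, 85), (337, 97), (338, 101), (339, 102), (340, 107), (341, 108), (342, 101), (343, 100), (344, 95), (345, 81), (346, 65), (347, 43), (348, 27), (349, 26), (350, 38), (351, 50), (352, 63), (353, 96), (354, 134), (355, 143)]
```

The foot's lower edge is at row 197.8, against 197.5 expected if it were centred, and laterally it is within 0.3 px. So it is off by about 1 mm; I correct that and lower.

Call:
{"method": "jog_arm", "body": {"plan": "0 0 0 -0.1 -0.05 0.1 255;0 0 0 0 0 0.1 255;0 0 0 0 0 0.1 255;0 0 0 0 0 0 255;0 0 0 0 0 0 255;0 0 0 0 0 0 255"}}

```text
time_s: 18.83
position: [0.4777, -0.0647, 0.0887]
tool_rot: [[0.07, 0.998, 0.0], [0.998, -0.07, -0.0], [-0.0, 0.0, -1.0]]
ft_force: [-2.1, -0.6, 5.5]
grip_width: 0.011
gripper_force: 41.1
```

Call:
{"method": "jog_arm", "body": {"plan": "0 0 0 0 0 0.05 255;0 0 0 0 0 0 255;0 0 0 0 0 0 255"}}

```text
time_s: 19.08
position: [0.4777, -0.0647, 0.0887]
tool_rot: [[0.07, 0.998, 0.001], [0.998, -0.07, -0.001], [-0.001, 0.001, -1.0]]
ft_force: [-2.4, 0.8, 11.5]
grip_width: 0.0112
gripper_force: 42.0
```

Call:
{"method": "jog_arm", "body": {"plan": "0 0 0 0 0 -0.05 250;0 0 0 0 0 0 215;0 0 0 0 0 0 200;0 0 0 0 0 0 180;0 0 0 0 0 0 150;0 0 0 0 0 0 120;0 0 0 0 0 0 90;0 0 0 0 0 0 90;0 0 0 0 0 0 90"}}

```text
time_s: 19.83
position: [0.4776, -0.0646, 0.0883]
tool_rot: [[0.07, 0.998, -0.0], [0.998, -0.07, 0.0], [0.0, -0.0, -1.0]]
ft_force: [0.6, -0.7, -0.3]
grip_width: 0.0554
gripper_force: 0.0
```

Call:
{"method": "jog_arm", "body": {"plan": "0 0 0 0 0 -1.5 90;0 0 0 0 0 -3 90;0 0 0 0 0 -3 90;0 0 0 0 0 -3 90;0 0 0 0 0 -1 90;0 0 4 0 0 0 90;0 0 0 0 0 0 90"}}

```text
time_s: 20.42
position: [0.4777, -0.0646, 0.2041]
tool_rot: [[0.142, 0.99, 0.002], [0.99, -0.142, -0.001], [-0.0, 0.002, -1.0]]
ft_force: [0.4, 0.0, -0.0]
grip_width: 0.0551
gripper_force: 0.0
```

Call:
{"method": "jog_arm", "body": {"plan": "0 0 0 2.6 -0.6 0 90;0 0 0 2.6 -0.6 0 90;0 0 0 2.6 -0.6 0 90;0 0 0 2.6 -0.6 0 90;0 0 0 2.7 -0.6 0 90;0 0 0 0 0 2.5 90;0 0 0 0 0 2.5 90;0 0 0 0 0 0 90;0 0 0 0 0 0 90;0 0 0 0 0 0 90"}}

```text
time_s: 21.25
position: [0.4667, 0.069, 0.1542]
tool_rot: [[0.14, 0.99, 0.001], [0.99, -0.14, -0.0], [0.0, 0.001, -1.0]]
ft_force: [0.4, -0.3, 0.3]
grip_width: 0.055
gripper_force: 0.0
```

```bash
python3 go.py .4655 .0698 .072 -8; python3 lk.py s2 .4655 .0698
```

```text
t 21.25 p [0.4667 0.069  0.1542] yaw -8.02 tilt [ 0.0008 -0.0001] w 0.055 ft [ 0.4 -0.3  0.3] q [-6. 19. 94.  0. 68.  2.]
tool shift cm [ 0.06 -0.14  8.22]
rz -0.02
scene crop origin 333 171 x5
top crop origin 230 196 x5
```

View pics/s2.png

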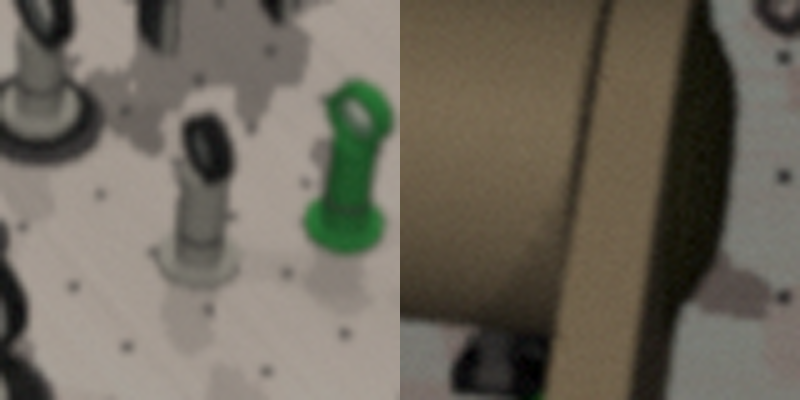

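The scene view shows the small black lens at crop (207,148), with the green look-alike at (350,160) clear of the fingers. Descend and grip.

Call:
{"method": "jog_arm", "body": {"plan": "0 0 0 0.05 -0.1 2 90;0 0 0 0 0 2 90;0 0 0 0 0 2 90;0 0 0 0 0 1.5 90;0 0 0 0 0 0.5 90;0 0 0 0 0 0 90;0 0 0 0 0 0 90;0 0 0 0 0 0 90;0 0 0 0 0 0 140"}}

```text
time_s: 22.1
position: [0.4659, 0.0699, 0.0743]
tool_rot: [[0.14, 0.99, 0.002], [0.99, -0.14, -0.0], [0.0, 0.002, -1.0]]
ft_force: [-0.7, -0.0, -0.4]
grip_width: 0.0444
gripper_force: 0.0
```

Call:
{"method": "jog_arm", "body": {"plan": "0 0 0 0 0 0 170;0 0 0 0 0 0 190;0 0 0 0 0 0 205;0 0 0 0 0 0 220;0 0 0 0 0 0 240;0 0 0 0 0 0 255;0 0 0 0 0 0 255;0 0 0 0 0 0 255;0 0 0 0 0 0 255"}}

```text
time_s: 22.85
position: [0.465, 0.07, 0.0735]
tool_rot: [[0.14, 0.99, -0.001], [0.99, -0.14, 0.0], [0.0, -0.001, -1.0]]
ft_force: [-2.1, 0.2, 5.6]
grip_width: 0.0112
gripper_force: 40.5
```

Call:
{"method": "jog_arm", "body": {"plan": "0 0 0 0 0 -1 255;0 0 0 0 0 -2 255;0 0 0 0 0 -2.5 255;0 0 0 0 0 -2.5 255;0 0 0 0 0 -2.5 255;0 0 0 0 0 -2 255;0 0 0 0 0 -1 255;0 0 0 0 0 0 255;0 0 0 0 0 0 255"}}

```text
time_s: 23.6
position: [0.4652, 0.0699, 0.2079]
tool_rot: [[0.14, 0.99, -0.0], [0.99, -0.14, -0.0], [-0.0, -0.0, -1.0]]
ft_force: [-0.0, -0.1, -2.2]
grip_width: 0.0113
gripper_force: 39.5
```

```bash
python3 go.py .626 .2605 .207 -8
```

```text
t 23.6 p [0.4652 0.0699 0.2079] yaw -8.04 tilt [-0. -0.] w 0.0113 ft [-0.  -0.1 -2.2] q [-6. 15. 89. -0. 76.  2.]
tool shift cm [21.12 13.26  0.09]
rz -0.04
```

Call:
{"method": "jog_arm", "body": {"plan": "0 0 0 1 0.63 0 255;0 0 0 2 1.26 0 255;0 0 0 2.2 1.39 0 255;0 0 0 2.2 1.39 0 255;0 0 0 2.2 1.39 0 255;0 0 0 2.2 1.39 0 255;0 0 0 2.2 1.39 0 255;0 0 0 2.2 1.39 0 255;0 0 0 2.2 1.39 0 255;0 0 0 1.6 1 0 255"}}

```text
time_s: 24.43
position: [0.619, 0.2527, 0.2059]
tool_rot: [[0.139, 0.99, -0.003], [0.99, -0.139, -0.0], [-0.001, -0.003, -1.0]]
ft_force: [-0.3, 0.0, -1.8]
grip_width: 0.0116
gripper_force: 39.5
```

Call:
{"method": "jog_arm", "body": {"plan": "0 0 0 1 0.63 0 255;0 0 0 0 0 0 255;0 0 0 0 0 2 255;0 0 0 0 0 2.5 255;0 0 0 0 0 2.5 255;0 0 0 0 0 2 255;0 0 0 0 0 0.5 255;0 0 0 0 0 0 255;0 0 0 0 0 0 255;0 0 0 0 0 0 255"}}

```text
time_s: 25.27
position: [0.6265, 0.2595, 0.1149]
tool_rot: [[0.14, 0.99, 0.003], [0.99, -0.14, 0.001], [0.001, 0.002, -1.0]]
ft_force: [-0.5, -0.7, -2.0]
grip_width: 0.0112
gripper_force: 39.5
```

```bash
python3 go.py .6255 .2595 .0845 -8
```

```text
t 25.2667 p [0.6265 0.2595 0.1149] yaw -8.04 tilt [0.0026 0.0006] w 0.0112 ft [-0.5 -0.7 -2. ] q [13. 40. 62.  0. 78. 21.]
tool shift cm [-0.01 -0.1   3.04]
rz -0.04
```

Contact is expected at TCP z≈0.0815, so I stop at 0.0845 and check.

Call:
{"method": "jog_arm", "body": {"plan": "0 0 0 0 0 1 255;0 0 0 0 0 1 255;0 0 0 0 0 0.7 255;0 0 0 0 0 0.3 255;0 0 0 0 0 0 255;0 0 0 0 0 0 255;0 0 0 0 0 0 255"}}

```text
time_s: 25.85
position: [0.626, 0.2594, 0.0835]
tool_rot: [[0.14, 0.99, 0.0], [0.99, -0.14, 0.0], [0.0, 0.0, -1.0]]
ft_force: [0.1, 0.0, -1.6]
grip_width: 0.0112
gripper_force: 39.5
```

```bash
python3 go.py .6255 .2595 .0815 -8;  python3 lk.py s3 .626 .2605; python3 - <<'E'
from h import *
im=imaging.get_image('scene');g=im['pixels'].mean(-1);z=env.observe()['position'][2]-.0735
T=np.linalg.inv(im['world_from_camera'])
def pr(p): return cv2.projectPoints(np.array(p,float),cv2.Rodrigues(T[:3,:3])[0],T[:3,3],K(im),np.array(im['distortion'],float))[0].reshape(-1,2)
a=np.linspace(0,2*np.pi,90)
def ring(c,r,z):
    q=pr(np.c_[c[0]+r*np.cos(a),c[1]+r*np.sin(a),0*a+z]);return q.min(0).round(1).tolist(),q.max(0).round(1).tolist()
c=(.6264,.2605)
print('plate top',ring(c,.026,.008),'bot',ring(c,.026,0),'foot bottom',ring(c,.022,z),'top',ring(c,.022,z+.006))
print('col',[(r,int(g[r,361:365].mean())) for r in range(294,314)])
for r in(295,298): print(r,[(u,int(g[r,u])) for u in range(346,380)])
E
```

```text
t 25.85 p [0.626  0.2594 0.0835] yaw -8.04 tilt [0.0004 0.0001] w 0.0112 ft [ 0.1  0.  -1.6] q [13. 41. 64. -0. 75. 21.]
tool shift cm [ 0.01 -0.05  0.2 ]
rz -0.04
scene crop origin 323 248 x5
top crop origin 139 118 x5
plate top ([350.9, 288.3], [374.0, 307.2]) bot ([350.7, 290.5], [373.7, 309.3]) foot bottom ([352.7, 289.2], [372.3, 305.1]) top ([352.8, 287.6], [372.5, 303.5])
col [(294, 77), (295, 71), (296, 86), (297, 94), (298, 94), (299, 98), (300, 109), (301, 113), (302, 113), (303, 109), (304, 90), (305, 58), (306, 51), (307, 52), (308, 60), (309, 92), (310, 125), (311, 134), (312, 134), (313, 136)]
295 [(346, 156), (347, 156), (348, 156), (349, 154), (350, 151), (351, 137), (352, 106), (353, 111), (354, 129), (355, 132), (356, 121), (357, 100), (358, 82), (359, 80), (360, 72), (361, 73), (362, 71), (363, 70), (364, 70), (365, 72), (366, 72), (367, 76), (368, 99), (369, 122), (370, 127), (371, 117), (372, 105), (373, 119), (374, 140), (375, 151), (376, 153), (377, 154), (378, 153), (379, 153)]
298 [(346, 154), (347, 154), (348, 154), (349, 154), (350, 141), (351, 102), (352, 76), (353, 92), (354, 122), (355, 131), (356, 126), (357, 112), (358, 100), (359, 94), (360, 93), (361, 93), (362, 94), (363, 94), (364, 94), (365, 90), (366, 91), (367, 103), (368, 121), (369, 129), (370, 123), (371, 107), (372, 77), (373, 82), (374, 113), (375, 138), (376, 144), (377, 144), (378, 144), (379, 146)]
```

View pics/s3.png

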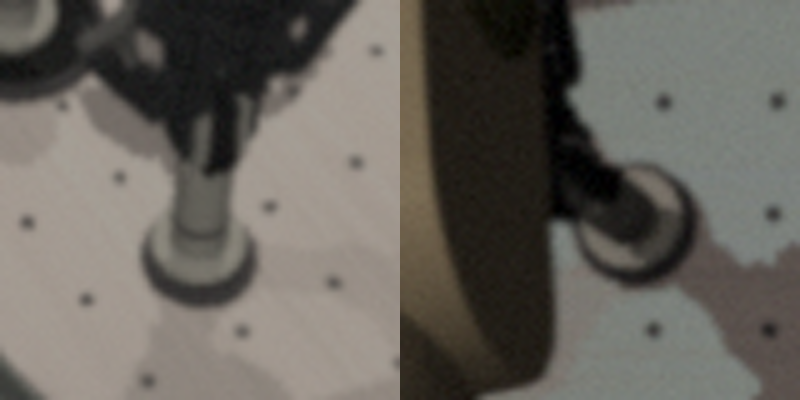

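The foot's lower edge is at row 305.0 against 305.1 predicted, and laterally it is centred within 0.2 px. Lower and release.

Call:
{"method": "jog_arm", "body": {"plan": "0 0 0 0 0 0.1 255;0 0 0 0 0 0.1 255;0 0 0 0 0 0 255;0 0 0 0 0 0.05 255;0 0 0 0 0 0 255;0 0 0 0 0 0 255"}}

```text
time_s: 26.5
position: [0.626, 0.2594, 0.0815]
tool_rot: [[0.14, 0.99, 0.001], [0.99, -0.14, 0.0], [0.0, 0.001, -1.0]]
ft_force: [-1.7, 0.6, 5.5]
grip_width: 0.0116
gripper_force: 40.5
```

Call:
{"method": "jog_arm", "body": {"plan": "0 0 0 0 0 0 250;0 0 0 0 0 0 215;0 0 0 0 0 0 200;0 0 0 0 0 0 180;0 0 0 0 0 0 150;0 0 0 0 0 0 120;0 0 0 0 0 0 90;0 0 0 0 0 0 90;0 0 0 0 0 0 90"}}

```text
time_s: 27.25
position: [0.6259, 0.2594, 0.0808]
tool_rot: [[0.14, 0.99, -0.0], [0.99, -0.14, -0.0], [-0.0, -0.0, -1.0]]
ft_force: [-0.4, -0.1, 0.6]
grip_width: 0.0553
gripper_force: 0.0
```

Call:
{"method": "jog_arm", "body": {"plan": "0 0 0 0 0 -1.5 90;0 0 0 0 0 -3 90;0 0 0 0 0 -3 90;0 0 0 0 0 -3 90;0 0 0 0 0 -3 90;0 0 0 0 -3 0 90;0 0 0 0 -3 0 90;0 0 0 0 -3 0 90;0 0 0 0 -3 0 90;0 0 0 0 -3 0 90"}}

```text
time_s: 28.08
position: [0.4758, 0.2803, 0.2159]
tool_rot: [[0.14, 0.99, 0.0], [0.99, -0.14, 0.0], [0.0, 0.0, -1.0]]
ft_force: [1.3, 0.5, 0.3]
grip_width: 0.055
gripper_force: 0.0
```

Call:
{"method": "jog_arm", "body": {"plan": "0 0 0 2 -3 0 90;0 0 0 2 -3 0 90;0 0 0 3 0 0 90;0 0 0 3 0 0 90;0 0 0 3 0 0 90;0 0 0 3 0 0 90;0 0 0 3 0 0 90;0 0 0 0 0 0 90;0 0 0 0 0 0 90"}}

```text
time_s: 28.83
position: [0.4442, 0.4777, 0.215]
tool_rot: [[0.138, 0.99, -0.001], [0.99, -0.138, -0.001], [-0.001, -0.001, -1.0]]
ft_force: [-0.1, 0.1, -0.2]
grip_width: 0.0551
gripper_force: 0.0
```

```bash
python3 - <<'E'
from h import *
t=imaging.get_image('top')['pixels'];s=imaging.get_image('scene')['pixels']
a=cv2.resize(t[120:270,150:480],(800,364));b=cv2.resize(s[130:320,205:440],(292,236))
cv2.imwrite('pics/fin.png',np.vstack([a,np.pad(b,((0,0),(0,508),(0,0)))])[...,::-1]);print(env.observe()['position'])
E
```

```text
[0.44438848 0.47627355 0.21577061]
```

View pics/fin.png

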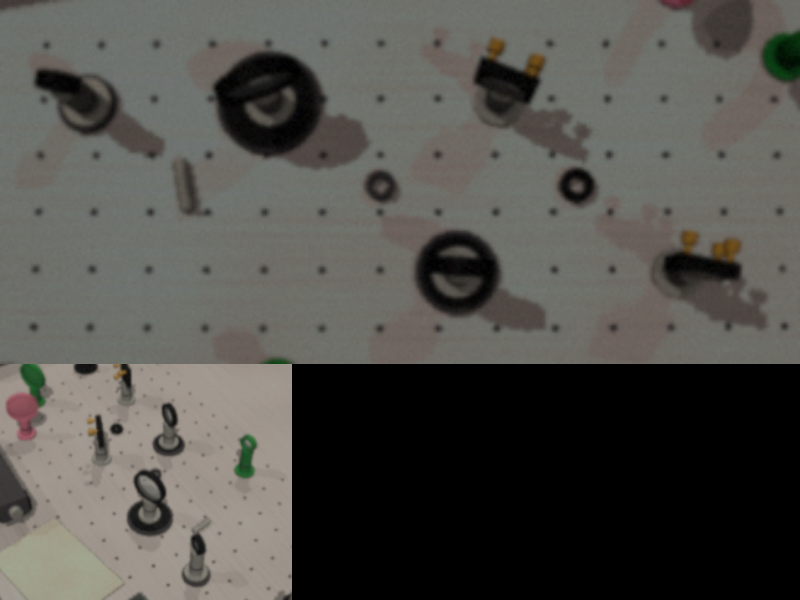

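All three lenses stand upright and centred: small at (88,103), large at (270,103), medium at (457,272). The mirrors and look-alikes have not moved.

```bash
python3 -c "
from rig import job
print(job.close_job())"
```

```text
the job is handed in; nothing more can be done
None
```

The large, medium and small lens mounts stand upright on their matching plates, placed in that order and centred to about 1–2 mm by the camera views; the mirror mounts were left alone, and the job was handed in at about 29 s of the 96 s limit.

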